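Lay out a strap clamp on the machine table

ROBOT

A 6-joint arm with a two-finger parallel gripper is mounted at the origin on the work surface. World frame = base frame: x ahead of the robot, y to its left, z up, the work surface at z = 0. Lengths are in mm, angles in rad, forces in N, time in s.
With the tool pointing down it reaches from about 300 to 775 mm from the base axis. Payload 14.6 kg.
Tool frame: the origin (TCP) lies at the very end of the fingers, on their centre line; the grasp point (between the pads) lies 19 mm behind it; z points along the fingers, y is the line along which they close (so a half turn about z gives the same grasp; the last joint's range is limited). The gripper opens to 94 mm and grips with 3 to 60 N. Pads are 16 mm wide; open, the fingers measure 119 mm over their backs; the gripper's body (75 mm by 177 mm) begins 78 mm behind the grasp point.
Start: joints at [1.057, 0.3, 1.521, -0, 1.321, -0.067], TCP at [237.641, 496, 205.446] pointing down, gripper open.
Joint ranges: [-3.03, 3.03], [-0.79, 2.21], [0.23, 2.52], [-1.04, 4.18], [0, 3.07], [-2.55, 2.55]. Speed limits (rad/s): [2.22, 2.22, 2.57, 3.14, 3.14, 3.14].

INTERFACE

Orientations are given as [roll, pitch, yaw] about the fixed x, y, z axes, in that order (R = Rz(yaw) Ry(pitch) Rx(roll)).
In Python, from cell import manip gives the robot as it stands. The module is installed in compiled form; this text tells all that it offers.
- The arm moves only by the shell command python3 -m inch 'ROWS' [FORCE]. ROWS is JSON, a list of rows, each an object of numbers: "gripper": the opening, from 0 (shut) to 1 (fully open); "dx", "dy", "dz": the shift along the world's x, y, z in m; "wx", "wy", "wz": the turn, a rotation vector about the world's x, y, z in degrees. A call has exactly 5 rows; each row is the pose to reach, as a shift and turn from the pose commanded when the call began; what a row does not reach only later rows make up. A row lasts 1/12 s, in which the tool goes at most 41.7 mm and 7.16 degrees, less where a joint would pass 70% of its speed; a pose out of reach is approached as far as the arm can. A call with a gripper value outside its range is refused whole. The fingers move at their own pace and stop on an object; FORCE is the grip in N (left out, the last holds). Time passes only in rows, so rows that repeat a pose let the fingers close, or fill a call up. It gives the time, the measured TCP pose, the force, the opening and the grip force at its end, in the units of the state.
- manip.read_state(): the state, without advancing time (a new reading comes with each control period).
- manip.camera(name): name is "side" or "top" or "wrist"; returns the picture (480x640x3 uint8, blue, green, red); there is no depth.
- manip.camera_info(name): a dict with "camera_matrix" (3x3 intrinsics, pixels), "D" ([k1, k2, p1, p2, k3] as OpenCV has them; the pictures are not rectified), "R" (3x3) and "t" (3): a world point X has camera coordinates R X + t; the wrist camera has in their place "tool_from_camera" (4x4, takes a point from camera to tool coordinates, whose origin is the TCP and whose axes are the flange's). Camera axes: x right, y down, z forward; pixel columns grow to the right and rows downward; lengths in mm; the calibration is good to about 2 mm. A picture is of the moment at which its call begins: read the wrist's pose just before it. camera_info takes no time and is no camera call.
- manip.sign_off(): hands the job in; it is judged then, once.
The state is a dict: "clock": time; "joints": joint angles; "qd": joint speeds; "effort": joint torques, N m; "eef_pos": TCP position; "eef_rot": TCP orientation; "wrist_force": force on the tool from outside, world axes, zero at the start; "moment": the same for the moment, N m; "finger_gap": finger opening in mm; "finger_force": force on a finger pad.
Only numpy, scipy, OpenCV 4.12 (cv2) and the standard library are available. Lean on these libraries where they do the work, as an engineer would, in place of code of your own. Each camera call takes 0.05 s, during which the arm holds its last target. There are 200 camera calls.

TASK

Lay out the clamping set-up on the round machine table: stand the round hub in the scribed circle and the square packing block in the scribed square, then lay the slotted strap level across the tops of both, along the line between them with the middle of its slot over the centre hole, and last stand the flanged nut, flange down, on the strap over that hole. Leave the low flat packing, the little vise and the screwdriver where they are.

Things in the scene. Friction and masses are not known exactly. Their poses are not given: they have to be found in the camera images.
- machine_table: Fixed round table, 220 mm across, flat top 20 mm above the desk, any yaw; origin at the underside's centre. On top: black centre hole (18 mm, a mark only) at x=y=0, dark line through it along y; scribed circle, 52 mm across, at x=+42, y=0 mm (for the hub); scribed 48 mm square at x=-42, y=0 (for the packing block); dark end stop 12 x 70 mm, 12 mm high, at x=+90.
- hub: Loose round turned aluminium hub, 32 mm high: 46 mm in diameter up to 24 mm, 40 mm above that, flat top with a black bore mark of 20 mm. Stands upright at the start. Origin at the centre of its underside, z up its axis. About 0.13 kg.
- packing_block: Loose square dark steel packing block, 42 x 42 mm and 32 mm high (as tall as the hub), with one small black hole mark in the middle of its top. Origin at the centre of its underside, x and y along its sides, z up. About 0.4 kg.
- flat_packing: Loose low dark steel packing piece, 62 mm (x) x 26 mm (y), only 16 mm high, two small black hole marks: too low for this job, to be left alone. Origin at the centre of its underside.
- strap: Loose flat steel clamp strap, 130 mm long (x), 32 mm wide (y), 12 mm thick (z), with a lengthwise through slot 57 x 14 mm in its middle. Lies flat. Origin at the centre of its underside. Either end may go either way. About 0.3 kg.
- nut: Loose dark steel flanged hexagon nut, 28 mm high, standing on its round flange (36 mm across, 5 mm thick); hexagon above it 33 mm over corners, 28.6 mm over flats, corners at yaw 0, 60, 120.. degrees in its frame, flats halfway between; black bore mark on top. Origin at the centre of the flange's underside, z up. About 0.12 kg.
- vise: Bystander: little green machine vise, 80 mm (x) x 44 mm (y), 40 mm high, loose, 0.7 kg. To be left alone. Origin under its base's centre.
- screwdriver: Bystander: screwdriver, 180 mm long, lying on the desk beyond the machine table; origin about mid-length, its length along its x. To be left alone.
There are look-alikes about, which are no part of the job. Leave any red look-alike of the hub alone. There is more than one size of the strap; the job needs the smaller.

How it is judged (in metres and radians):
On the way, in this order (a step that is already met when the one before it is completed fails the run):
1. hub and packing block stand in their marks, let go (x of hub in the frame of machine_table between 0.03 and 0.054 m and y of hub in the frame of machine_table between -0.012 and 0.012 m and z of hub in the frame of machine_table between 0.016 and 0.024 m and angle between each of hub, packing_block's own z axis and vertical below 0.08 rad and x of packing_block in the frame of machine_table between -0.054 and -0.03 m and y of packing_block in the frame of machine_table between -0.012 and 0.012 m and z of packing_block in the frame of machine_table between 0.016 and 0.024 m and contact force between the fingers and hub below 0.1 N and contact force between the fingers and packing_block below 0.1 N), for 0.2 s.
2. strap lies level across both over the centre hole, let go (x of hub in the frame of machine_table between 0.03 and 0.054 m and y of hub in the frame of machine_table between -0.012 and 0.012 m and z of hub in the frame of machine_table between 0.016 and 0.024 m and angle between each of hub, packing_block, strap's own z axis and vertical below 0.08 rad and x of packing_block in the frame of machine_table between -0.054 and -0.03 m and y of packing_block in the frame of machine_table between -0.012 and 0.012 m and z of packing_block in the frame of machine_table between 0.016 and 0.024 m and x of strap in the frame of machine_table between -0.012 and 0.012 m and y of strap in the frame of machine_table between -0.012 and 0.012 m and z of strap in the frame of machine_table between 0.048 and 0.056 m and angle between the x axis of strap and the x axis of machine_table, either way round below 0.2 rad and contact force between the fingers and strap below 0.1 N), for 0.2 s.
At the end, for the whole second after the job is handed in: Hub and packing block flat on the table within 12 mm (x, y) of their marks; strap level on both, within 12 mm of the hole and 0.2 rad of the table's x; nut flange down on it, within 12 mm of hole and strap middle; tilts under 0.08 rad, heights within 4 mm, all released and at rest (all of step 2 and x of nut in the frame of machine_table between -0.012 and 0.012 m and y of nut in the frame of machine_table between -0.012 and 0.012 m and z of nut in the frame of machine_table between 0.06 and 0.068 m and angle between nut's own z axis and vertical below 0.08 rad and horizontal distance between nut and strap below 0.012 m and linear speed of each of hub, packing_block, strap, nut below 0.02 m/s and angular speed of each of hub, packing_block, strap, nut below 0.2 rad/s and contact force between the fingers and hub below 0.1 N and contact force between the fingers and packing_block below 0.1 N and contact force between the fingers and nut below 0.1 N); the robot touches nothing.
It fails at once if the low flat packing is moved more than 30 mm (distance of flat_packing from where it was at the start of the episode above 0.03 m).
It fails at once if the vise is moved more than 30 mm (distance of vise from where it was at the start of the episode above 0.03 m).
It fails at once if the screwdriver is moved more than 30 mm (distance of screwdriver from where it was at the start of the episode above 0.03 m).
It also fails if it takes over 104 s, if anything falls off the work surface, if the arm or the gripper's body presses on something with over 40 N, if the wrist force passes 120 N, or if a joint passes its speed limit or range.

## Working session

There is one attempt and no reset: what is moved stays moved. The work goes in short steps, Python scripts to look and compute and a shell command to move; the robot and the scene stay as the last step left them, time stands still between calls to the robot, and variables do not carry over. Pictures are saved under pics/ and viewed, at most 14 in all, crops included, and the job is handed in when it is done.

```bash
mkdir -p pics; cat > h.py <<'E'
import numpy as np, cv2, json
from cell import manip
from scipy.spatial.transform import Rotation as Ro
def ray(name,uv,st=None):
    i=manip.camera_info(name); K=np.array(i['camera_matrix']);D=np.array(i['D'],float)
    p=cv2.undistortPoints(np.array(uv,float).reshape(-1,1,2),K,D).reshape(-1,2)
    d=np.c_[p,np.ones(len(p))]
    if name=='wrist':
        T=np.array(i['tool_from_camera']); Rt=Ro.from_euler('xyz',st['eef_rot']).as_matrix()
        o=Rt@T[:3,3]+np.array(st['eef_pos']); return o,d@(Rt@T[:3,:3]).T
    R=np.array(i['R']);t=np.array(i['t']); return -R.T@t,d@R
def onz(name,uv,z,st=None):
    o,d=ray(name,uv,st); return o+d*((z-o[2])/d[:,2])[:,None]
def snap(name,fn):
    st=manip.read_state(); im=manip.camera(name); cv2.imwrite('pics/'+fn,im); return st,im
E
python3 - <<'E'
from h import *
print(manip.read_state())
for n in('top','side'): snap(n,n+'0.png'); i=manip.camera_info(n); print(n,-np.array(i['R']).T@np.array(i['t']))
print(manip.camera_info('wrist'))
E
```

```text
{'clock': 0.0, 'joints': array([ 1.05739739e+00,  3.00492190e-01,  1.52159441e+00,  1.23715590e-05,
        1.32068374e+00, -6.66160550e-02]), 'qd': array([ 7.88535970e-04,  8.74797134e-05,  7.54253160e-04,  4.98216144e-04,
       -9.31274253e-04, -7.16818101e-04]), 'effort': array([ 1.72010099e-03, -5.31794930e+01, -3.52750075e+01,  7.09187379e-02,
        2.41974351e-02, -7.66186781e-05]), 'eef_pos': array([237.51401901, 495.77837378, 204.86912249]), 'eef_rot': array([-3.14041838e+00, -9.03509409e-05,  2.69480665e+00]), 'wrist_force': array([-0.63644711, -0.45975962,  0.09532071]), 'moment': array([ 0.00025946, -0.04874705,  0.05839489]), 'finger_force': 0.0, 'finger_gap': 94.09809872485086}
top [ 434.41268933  -43.42651669 1558.56743024]
side [ 136.80258421  944.75140327 1003.83586133]
{'camera_matrix': array([[377.41990941,   0.        , 324.75077467],
       [  0.        , 377.41990941, 244.27209253],
       [  0.        ,   0.        ,   1.        ]]), 'D': array([-0.07558625,  0.        ,  0.        ,  0.        ,  0.        ]), 'tool_from_camera': array([[ 7.24083033e-04, -9.66044357e-01, -2.58375261e-01,
         7.56866666e+01],
       [ 9.99999690e-01,  7.79375521e-04, -1.11576142e-04,
         6.07604503e-01],
       [ 3.09158856e-04, -2.58375100e-01,  9.66044622e-01,
        -1.79821311e+02],
       [ 0.00000000e+00,  0.00000000e+00,  0.00000000e+00,
         1.00000000e+00]])}
```

View pics/top0.png

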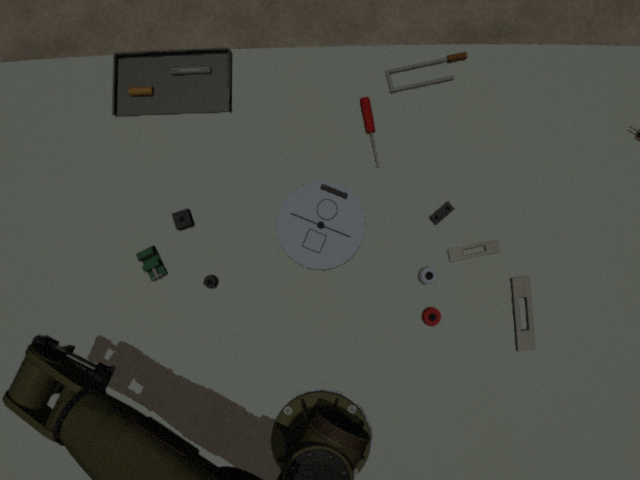

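View pics/side0.png

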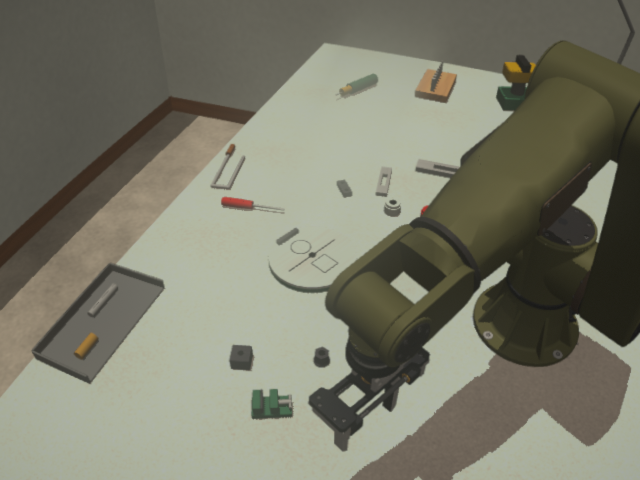

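The top view shows the table at (321,225) with its circle at (327,209) and square at (314,241). The block is at (183,219), the nut at (211,282) and the hub at (428,276), with a red look-alike at (431,316). The small strap is at (473,250) and the big one at (524,314).

```bash
cat > m.py <<'E'
from h import *
im=cv2.imread('pics/top0.png'); g=cv2.cvtColor(im,cv2.COLOR_BGR2GRAY)
def comp(u,v,r,mask):
    m=np.zeros_like(g); m[v-r:v+r,u-r:u+r]=mask[v-r:v+r,u-r:u+r]
    n,l,s,c=cv2.connectedComponentsWithStats(m); k=1+np.argmax(s[1:,4])
    ct=max(cv2.findContours((l==k).astype('uint8'),0,1)[0],key=cv2.contourArea)
    return c[k],s[k,4],ct
def rep(nm,u,v,r,mask,z):
    c,a,ct=comp(u,v,r,mask); W=onz('top',ct.reshape(-1,2),z)[:,:2].astype('f4')
    print(nm,'px',c.round(1),a,'cen',onz('top',[c],z)[0,:2].round(1),'rect',[np.round(q,1) for q in cv2.minAreaRect(W)])
bg=int(np.median(g[180:350,230:270]));print('bg',bg)
dark=((g<bg-30)*255).astype('uint8'); 
rep('block',183,219,16,dark,32); rep('nut',211,282,12,dark,28); rep('vise',152,263,22,dark,30)
rep('flat',441,212,18,dark,16)
hsv=cv2.cvtColor(im,cv2.COLOR_BGR2HSV)
b=im.astype(int)
strap=((b[...,1]-b[...,2]<2)*255).astype('uint8')
rep('strap',473,250,30,strap,12)
rep('hole',321,225,6,dark,20); rep('stop',334,191,17,dark,32)
rep('hubbore',428,275,6,dark,32)
for nm,p in dict(circ=(327,209),sq=(314.5,241)).items(): print(nm,onz('top',[p],20)[0].round(1))
for (u,v) in [(428,262),(321,260),(460,250),(420,276)]: print(im[v,u])
E
python3 m.py; python3 -c "
import cv2
im=cv2.imread('pics/top0.png');cv2.imwrite('pics/c.png',cv2.resize(cv2.convertScaleAbs(im[170:330,270:540],alpha=1.8),None,fx=2.9,fy=2.9,interpolation=2))"
```

```text
bg 88
block px [183.2 219.5] 357 cen [552.6 326.2] rect [array([552. , 326.3]), array([48.1, 47.2]), np.float64(16.8)]
nut px [210.9 281.2] 163 cen [399.1 259.9] rect [array([398.4, 259.6]), array([34.8, 31.9]), np.float64(88.8)]
vise px [152.  262.4] 594 cen [448.4 406.5] rect [array([445.1, 407. ]), array([82.2, 51.9]), np.float64(26.4)]
flat px [441.  212.8] 270 cen [ 554.6 -313.7] rect [array([ 554.8, -313.8]), array([26.7, 64.3]), np.float64(39.7)]
strap px [473.6 250.1] 606 cen [ 459.4 -393.3] rect [array([ 460.2, -392.2]), array([ 40.3, 137. ]), np.float64(9.2)]
hole px [320.3 224.7] 50 cen [532.  -12.5] rect [array([532. , -12.3]), array([26.2, 16.3]), np.float64(35.4)]
stop px [333.8 191. ] 163 cen [613.5 -48. ] rect [array([613.4, -47.7]), array([69.1, 14.7]), np.float64(66.6)]
hubbore px [428.6 275.5] 51 cen [ 400.1 -274.8] rect [array([ 400. , -274.7]), array([17.3, 17.1]), np.float64(88.3)]
circ [570.6 -30.1  20. ]
sq [492.2   2.7  20. ]
[87 91 90]
[94 91 87]
[75 82 84]
[70 68 66]
```

View pics/c.png

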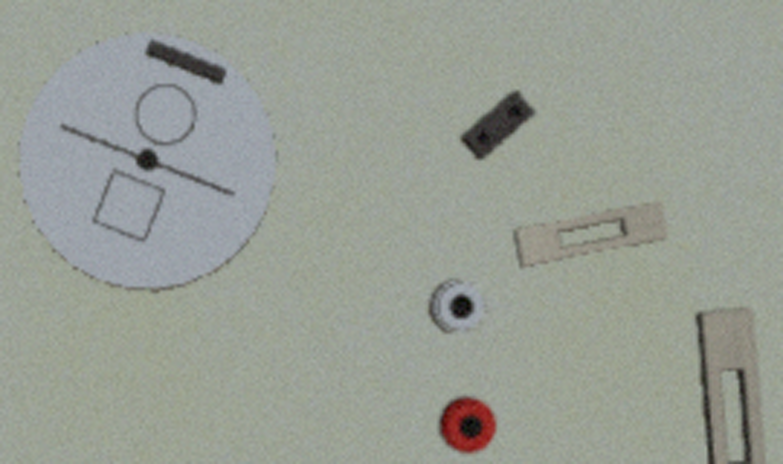

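The crop confirms the layout: table x points along about -23°, and the small strap's long axis is at about 100°. Next I'll move over the block.

```bash

python3 -m inch '[{"dx":0.032,"dy":-0.017,"dz":-0.008,"wz":5,"gripper":1},{"dx":0.064,"dy":-0.034,"dz":-0.016,"wz":10,"gripper":1},{"dx":0.096,"dy":-0.051,"dz":-0.024,"wz":15,"gripper":1},{"dx":0.128,"dy":-0.068,"dz":-0.032,"wz":20,"gripper":1},{"dx":0.160,"dy":-0.085,"dz":-0.04,"wz":25,"gripper":1}]'
python3 -m inch '[{"dx":0.032,"dy":-0.017,"dz":-0.008,"wz":5,"gripper":1},{"dx":0.064,"dy":-0.034,"dz":-0.016,"wz":10,"gripper":1},{"dx":0.096,"dy":-0.051,"dz":-0.024,"wz":15,"gripper":1},{"dx":0.128,"dy":-0.068,"dz":-0.032,"wz":17,"gripper":1},{"dx":0.155,"dy":-0.085,"dz":-0.04,"wz":17,"gripper":1}]'
python3 -m inch '[{"gripper":1},{"gripper":1},{"gripper":1},{"gripper":1},{"gripper":1}]'
cat > w.py <<'E'
import sys
from h import *
fn,z,thr,mode=sys.argv[1],float(sys.argv[2]),int(sys.argv[3]),(sys.argv[4] if len(sys.argv)>4 else 'dark')
st,im=snap('wrist',fn); g=cv2.GaussianBlur(cv2.cvtColor(im,cv2.COLOR_BGR2GRAY),(3,3),0)
print('tcp',st['eef_pos'].round(1),'rot',np.degrees(st['eef_rot']).round(1),'bg',np.median(g))
m=((g<thr)*255).astype('uint8')
for c in sorted(cv2.findContours(m,0,1)[0],key=cv2.contourArea)[::-1][:7]:
    if cv2.contourArea(c)<60: continue
    W=onz('wrist',c.reshape(-1,2),z,st)[:,:2].astype('f4'); r=cv2.minAreaRect(W); M=cv2.moments(c)
    print('px',(round(M['m10']/M['m00']),round(M['m01']/M['m00'])),'cen',np.round(r[0],1),'size',np.round(r[1],1),'ang',round(r[2],1))
E
python3 w.py w1.png 32 60
```

```text
tcp [237.5 495.8 205. ] rot [-179.9   -0.   154.4] bg 139.0
px (319, 407) cen [411.5 402. ] size [847.2 286.6] ang 64.7validation failed for argument at $[0]...
validation failed for argument at $[0]...
validation failed for argument at $[0]...
```

View pics/w1.png

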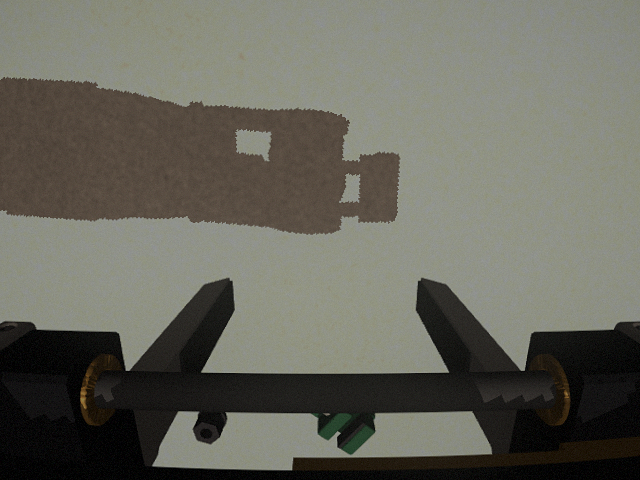

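The move was refused, so the wrist picture is still from the start pose: fingers at (220,290) and (430,290). I'll give every key in each row.

```bash

python3 -m inch '[{"dx":0.032,"dy":-0.017,"dz":-0.008,"wx":0,"wy":0,"wz":5,"gripper":1},{"dx":0.064,"dy":-0.034,"dz":-0.016,"wx":0,"wy":0,"wz":10,"gripper":1},{"dx":0.096,"dy":-0.051,"dz":-0.024,"wx":0,"wy":0,"wz":15,"gripper":1},{"dx":0.128,"dy":-0.068,"dz":-0.032,"wx":0,"wy":0,"wz":20,"gripper":1},{"dx":0.160,"dy":-0.085,"dz":-0.04,"wx":0,"wy":0,"wz":25,"gripper":1}]'
```

```text
clock: 0.57
eef_pos: [398.9, 409.9, 164.9]
eef_rot: [-3.141, -0.0, 3.136]
wrist_force: [-0.1, 0.4, 0.2]
finger_gap: 93.7
finger_force: 0.0
```

```bash

python3 -m inch '[{"dx":0.04,"dy":-0.022,"dz":-0.008,"wx":0,"wy":0,"wz":5,"gripper":1},{"dx":0.08,"dy":-0.044,"dz":-0.016,"wx":0,"wy":0,"wz":10,"gripper":1},{"dx":0.115,"dy":-0.066,"dz":-0.024,"wx":0,"wy":0,"wz":15,"gripper":1},{"dx":0.153,"dy":-0.083,"dz":-0.032,"wx":0,"wy":0,"wz":17,"gripper":1},{"dx":0.153,"dy":-0.083,"dz":-0.032,"wx":0,"wy":0,"wz":17,"gripper":1}]'
sleep 0; python3 w.py w2.png 32 75
```

```text
clock: 0.98
eef_pos: [554.2, 324.4, 131.4]
eef_rot: [-3.141, -0.002, -2.857]
wrist_force: [-0.5, -1.2, -0.0]
finger_gap: 94.1
finger_force: 0.0
tcp [554.2 324.4 131.4] rot [-1.799e+02 -1.000e-01 -1.637e+02] bg 148.0
px (319, 407) cen [691.1 357. ] size [226.3 669.5] ang 16.7
px (471, 148) cen [449.6 408.7] size [75.6 56.2] ang 24.9
px (331, 245) cen [553.4 329.9] size [46.9 42.7] ang 16.4
px (48, 110) cen [525.8  90.4] size [172.2  55.6] ang 4.1
px (304, 23) cen [409.1 269.3] size [32.2 37.9] ang 16.0
```

View pics/w2.png

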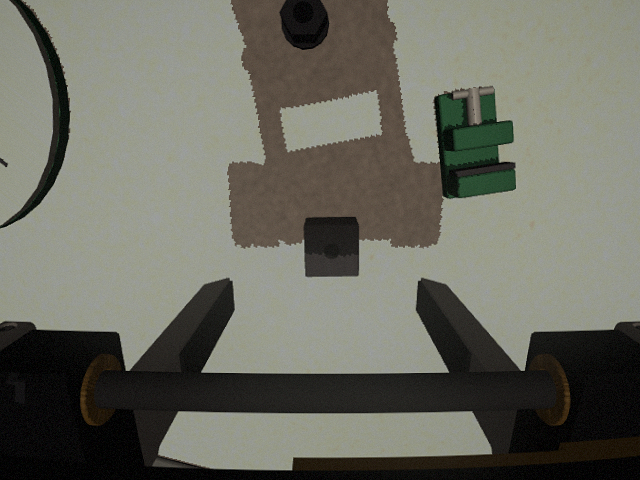

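Block in view, centre mark at (331,251), sides parallel to the fingers.

```bash
python3 - <<'E'
from h import *
st=manip.read_state()
print(onz('wrist',[(331,251)],32,st).round(1), onz('wrist',[(304,18)],28,st).round(1))
E
```

```text
[[556.5 331.6  32. ]] [[403.2 267.1  28. ]]
```

```bash

python3 -m inch '[{"dx":0.001,"dy":0.006,"dz":-0.03,"wx":0,"wy":0,"wz":0,"gripper":1},{"dx":0.001,"dy":0.006,"dz":-0.065,"wx":0,"wy":0,"wz":0,"gripper":1},{"dx":0.001,"dy":0.006,"dz":-0.1,"wx":0,"wy":0,"wz":0,"gripper":1},{"dx":0.001,"dy":0.006,"dz":-0.124,"wx":0,"wy":0,"wz":0,"gripper":1},{"dx":0.001,"dy":0.006,"dz":-0.124,"wx":0,"wy":0,"wz":0,"gripper":1}]' 40
python3 -m inch '[{"dx":0,"dy":0,"dz":0,"wx":0,"wy":0,"wz":0,"gripper":0.3},{"dx":0,"dy":0,"dz":0,"wx":0,"wy":0,"wz":0,"gripper":0.3},{"dx":0,"dy":0,"dz":0,"wx":0,"wy":0,"wz":0,"gripper":0.3},{"dx":0,"dy":0,"dz":0,"wx":0,"wy":0,"wz":0,"gripper":0.3},{"dx":0,"dy":0,"dz":0,"wx":0,"wy":0,"wz":0,"gripper":0.3}]' 40
```

```text
clock: 1.45
eef_pos: [548.2, 333.4, 4.2]
eef_rot: [-3.14, -0.008, -2.855]
wrist_force: [-0.5, -0.3, -1.3]
finger_gap: 94.0
finger_force: 0.0
clock: 1.87
eef_pos: [552.1, 334.3, 10.8]
eef_rot: [3.141, 0.002, -2.855]
wrist_force: [-0.2, 0.4, 0.5]
finger_gap: 64.0
finger_force: 0.0
```

```bash

python3 -m inch '[{"dx":0,"dy":0,"dz":0,"wx":0,"wy":0,"wz":0,"gripper":0.3},{"dx":0,"dy":0,"dz":0,"wx":0,"wy":0,"wz":0,"gripper":0.3},{"dx":0,"dy":0,"dz":0,"wx":0,"wy":0,"wz":0,"gripper":0.3},{"dx":0,"dy":0,"dz":0,"wx":0,"wy":0,"wz":0,"gripper":0.3},{"dx":0,"dy":0,"dz":0,"wx":0,"wy":0,"wz":0,"gripper":0.3}]' 40
python3 -m inch '[{"dx":0,"dy":0,"dz":0,"wx":0,"wy":0,"wz":0,"gripper":0.3},{"dx":0,"dy":0,"dz":0,"wx":0,"wy":0,"wz":0,"gripper":0.3},{"dx":0,"dy":0,"dz":0,"wx":0,"wy":0,"wz":0,"gripper":0.3},{"dx":0,"dy":0,"dz":0,"wx":0,"wy":0,"wz":0,"gripper":0.3},{"dx":0,"dy":0,"dz":0,"wx":0,"wy":0,"wz":0,"gripper":0.3}]' 40
```

```text
clock: 2.28
eef_pos: [552.0, 333.6, 9.9]
eef_rot: [-3.141, 0.0, -2.856]
wrist_force: [0.8, -5.1, 5.6]
finger_gap: 42.0
finger_force: 40.0
clock: 2.7
eef_pos: [552.0, 333.6, 9.9]
eef_rot: [-3.141, 0.0, -2.856]
wrist_force: [1.0, -5.3, 6.0]
finger_gap: 41.6
finger_force: 40.0
```

```bash

python3 -m inch '[{"dx":0,"dy":0,"dz":0.03,"wx":0,"wy":0,"wz":0,"gripper":0.3},{"dx":0,"dy":-0.01,"dz":0.06,"wx":0,"wy":0,"wz":0,"gripper":0.3},{"dx":-0.006,"dy":-0.04,"dz":0.08,"wx":0,"wy":0,"wz":-5,"gripper":0.3},{"dx":-0.012,"dy":-0.07,"dz":0.08,"wx":0,"wy":0,"wz":-10,"gripper":0.3},{"dx":-0.018,"dy":-0.105,"dz":0.08,"wx":0,"wy":0,"wz":-15,"gripper":0.3}]'
python3 -m inch '[{"dx":-0.008,"dy":-0.035,"dz":0,"wx":0,"wy":0,"wz":-5,"gripper":0.3},{"dx":-0.016,"dy":-0.07,"dz":0,"wx":0,"wy":0,"wz":-10,"gripper":0.3},{"dx":-0.024,"dy":-0.105,"dz":0,"wx":0,"wy":0,"wz":-15,"gripper":0.3},{"dx":-0.030,"dy":-0.135,"dz":0,"wx":0,"wy":0,"wz":-20,"gripper":0.3},{"dx":-0.033,"dy":-0.155,"dz":0,"wx":0,"wy":0,"wz":-24.5,"gripper":0.3}]'
python3 -m inch '[{"dx":-0.004,"dy":-0.03,"dz":0,"wx":0,"wy":0,"wz":0,"gripper":0.3},{"dx":-0.009,"dy":-0.055,"dz":0,"wx":0,"wy":0,"wz":0,"gripper":0.3},{"dx":-0.009,"dy":-0.069,"dz":0,"wx":0,"wy":0,"wz":0,"gripper":0.3},{"dx":-0.009,"dy":-0.069,"dz":0,"wx":0,"wy":0,"wz":0,"gripper":0.3},{"dx":-0.009,"dy":-0.069,"dz":0,"wx":0,"wy":0,"wz":0,"gripper":0.3}]'
python3 -m inch '[{"dx":0,"dy":0,"dz":0,"wx":0,"wy":0,"wz":0,"gripper":0.3},{"dx":0,"dy":0,"dz":0,"wx":0,"wy":0,"wz":0,"gripper":0.3},{"dx":0,"dy":0,"dz":0,"wx":0,"wy":0,"wz":0,"gripper":0.3},{"dx":0,"dy":0,"dz":0,"wx":0,"wy":0,"wz":0,"gripper":0.3},{"dx":0,"dy":0,"dz":0,"wx":0,"wy":0,"wz":0,"gripper":0.3}]'
python3 w.py w3.png 20 75
```

```text
clock: 3.12
eef_pos: [533.2, 228.9, 90.1]
eef_rot: [3.141, 0.001, -3.12]
wrist_force: [0.8, -0.3, -3.5]
finger_gap: 41.9
finger_force: 40.0
clock: 3.53
eef_pos: [499.4, 71.9, 89.0]
eef_rot: [-3.141, -0.001, 2.733]
wrist_force: [0.4, -0.2, -3.0]
finger_gap: 41.4
finger_force: 40.0
clock: 3.95
eef_pos: [491.4, 4.9, 89.1]
eef_rot: [3.141, -0.001, 2.737]
wrist_force: [0.4, -0.2, -3.9]
finger_gap: 41.6
finger_force: 40.0
clock: 4.37
eef_pos: [491.6, 5.4, 89.4]
eef_rot: [3.142, -0.0, 2.739]
wrist_force: [0.6, -0.5, -3.9]
finger_gap: 41.4
finger_force: 40.0
tcp [491.6   5.4  89.4] rot [180.   -0.  156.9] bg 174.0
px (320, 395) cen [580.8 -39. ] size [598.5 238.3] ang 67.2
px (621, 5) cen [413.2 243.8] size [26.7  8.1] ang 72.7
px (324, 163) cen [433.3  30.7] size [44.8  2.5] ang 67.0
```

View pics/w3.png

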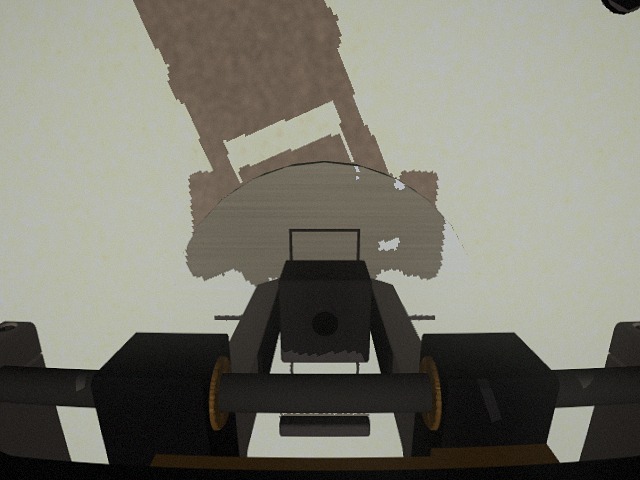

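Held block's mark is at (325,323); the square's near edge runs from (290,230) to (359,230), well aligned.

```bash
python3 - <<'E'
from h import *
st=manip.read_state()
u=np.array([np.cos(np.radians(-23)),np.sin(np.radians(-23))])
m=onz('wrist',[(290,230),(359,230),(324.5,230)],20,st)[:,:2]
d=m[1]-m[0]; print(m.round(1),np.hypot(*d),np.degrees(np.arctan2(d[1],d[0])))
print('sq centre',m[2]+24*u,'block',onz('wrist',[(325,323)],111.5,st).round(1))
E
```

```text
[[465.2  -8.3]
 [483.5  34.7]
 [474.4  13.2]] 46.73141261292207 66.97551556780887
sq centre [496.44527252   3.78629786] block [[495.6   4.5 111.5]]
```

```bash

python3 -m inch '[{"dx":0,"dy":-0.001,"dz":-0.02,"wx":0,"wy":0,"wz":0,"gripper":0.3},{"dx":0,"dy":-0.001,"dz":-0.04,"wx":0,"wy":0,"wz":0,"gripper":0.3},{"dx":0,"dy":-0.001,"dz":-0.052,"wx":0,"wy":0,"wz":0,"gripper":0.3},{"dx":0,"dy":-0.001,"dz":-0.055,"wx":0,"wy":0,"wz":0,"gripper":0.3},{"dx":0,"dy":-0.001,"dz":-0.058,"wx":0,"wy":0,"wz":0,"gripper":0.3}]'
python3 -m inch '[{"dx":0,"dy":0,"dz":0,"wx":0,"wy":0,"wz":0,"gripper":0.3},{"dx":0,"dy":0,"dz":-0.001,"wx":0,"wy":0,"wz":0,"gripper":0.3},{"dx":0,"dy":0,"dz":-0.001,"wx":0,"wy":0,"wz":0,"gripper":0.3},{"dx":0,"dy":0,"dz":-0.001,"wx":0,"wy":0,"wz":0,"gripper":0.3},{"dx":0,"dy":0,"dz":-0.001,"wx":0,"wy":0,"wz":0,"gripper":0.3}]'
```

```text
clock: 4.83
eef_pos: [491.6, 4.1, 31.3]
eef_rot: [-3.141, -0.001, 2.739]
wrist_force: [1.7, 0.3, -3.7]
finger_gap: 41.7
finger_force: 40.0
clock: 5.25
eef_pos: [491.9, 4.0, 30.9]
eef_rot: [3.141, 0.001, 2.738]
wrist_force: [0.5, 0.2, -3.8]
finger_gap: 41.6
finger_force: 40.0
```

```bash

python3 -m inch '[{"dx":0,"dy":0,"dz":-0.001,"wx":0,"wy":0,"wz":0,"gripper":0.3},{"dx":0,"dy":0,"dz":-0.001,"wx":0,"wy":0,"wz":0,"gripper":0.3},{"dx":0,"dy":0,"dz":-0.001,"wx":0,"wy":0,"wz":0,"gripper":1},{"dx":0,"dy":0,"dz":-0.001,"wx":0,"wy":0,"wz":0,"gripper":1},{"dx":0,"dy":0,"dz":-0.001,"wx":0,"wy":0,"wz":0,"gripper":1}]'
python3 -m inch '[{"dx":0,"dy":0,"dz":0,"wx":0,"wy":0,"wz":0,"gripper":1},{"dx":0,"dy":0,"dz":0.015,"wx":0,"wy":0,"wz":0,"gripper":1},{"dx":0,"dy":0,"dz":0.05,"wx":0,"wy":0,"wz":0,"gripper":1},{"dx":0,"dy":0,"dz":0.085,"wx":0,"wy":0,"wz":0,"gripper":1},{"dx":0,"dy":0,"dz":0.12,"wx":0,"wy":0,"wz":0,"gripper":1}]'
python3 -c "
from h import *
snap('top','top1.png')"; python3 - <<'E'
from h import *
im=cv2.imread('pics/top1.png');print(im.shape)
E
```

```text
clock: 5.67
eef_pos: [491.8, 4.0, 29.6]
eef_rot: [3.141, 0.0, 2.738]
wrist_force: [-0.1, -0.0, -0.3]
finger_gap: 58.3
finger_force: 0.0
clock: 6.08
eef_pos: [491.3, 4.0, 150.9]
eef_rot: [-3.141, -0.001, 2.738]
wrist_force: [0.6, 0.4, 0.9]
finger_gap: 91.4
finger_force: 0.0
(480, 640, 3)
```

```bash

python3 -m inch '[{"dx":-0.011,"dy":-0.037,"dz":0,"wx":0,"wy":0,"wz":0,"gripper":1},{"dx":-0.022,"dy":-0.074,"dz":0,"wx":0,"wy":0,"wz":0,"gripper":1},{"dx":-0.033,"dy":-0.111,"dz":0,"wx":0,"wy":0,"wz":0,"gripper":1},{"dx":-0.044,"dy":-0.148,"dz":0,"wx":0,"wy":0,"wz":0,"gripper":1},{"dx":-0.055,"dy":-0.185,"dz":0,"wx":0,"wy":0,"wz":0,"gripper":1}]'
python3 -m inch '[{"dx":-0.012,"dy":-0.032,"dz":-0.008,"wx":0,"wy":0,"wz":0,"gripper":1},{"dx":-0.025,"dy":-0.064,"dz":-0.016,"wx":0,"wy":0,"wz":0,"gripper":1},{"dx":-0.036,"dy":-0.094,"dz":-0.02,"wx":0,"wy":0,"wz":0,"gripper":1},{"dx":-0.036,"dy":-0.094,"dz":-0.02,"wx":0,"wy":0,"wz":0,"gripper":1},{"dx":-0.036,"dy":-0.094,"dz":-0.02,"wx":0,"wy":0,"wz":0,"gripper":1}]'
python3 w.py w4.png 32 75
```

```text
clock: 6.55
eef_pos: [435.9, -182.6, 149.5]
eef_rot: [-3.142, 0.001, 2.739]
wrist_force: [0.8, -0.2, 0.4]
finger_gap: 94.0
finger_force: 0.0
clock: 6.97
eef_pos: [400.0, -275.9, 129.0]
eef_rot: [3.141, -0.001, 2.736]
wrist_force: [0.3, -0.5, -0.7]
finger_gap: 93.9
finger_force: 0.0
tcp [ 400.  -275.9  129. ] rot [180.   -0.  156.7] bg 142.0
px (325, 401) cen [ 473.8 -314.9] size [664.4 335.4] ang 67.0
px (266, 125) cen [ 302.2 -278.3] size [44.5 45.4] ang 75.7
px (51, 237) cen [ 307.7 -471.7] size [158.1  13.4] ang 2.9
px (22, 251) cen [ 304.6 -502.3] size [72.  15.6] ang 3.2
px (327, 249) cen [ 402.5 -275. ] size [19.8 20.3] ang 22.5
px (358, 11) cen [ 257.6 -190.5] size [22.7 27.3] ang 20.9
px (326, 220) cen [ 385.5 -267.4] size [41.6 19.5] ang 65.7
```

View pics/w4.png

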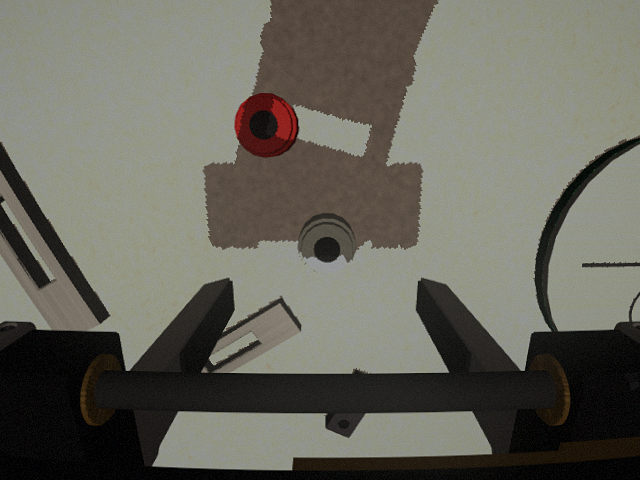

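Hub bore is at (327,249), giving about (402,-275), with the strap and red look-alike clear of the fingers. Grasping it now.

```bash

python3 -m inch '[{"dx":0.002,"dy":0.001,"dz":-0.035,"wx":0,"wy":0,"wz":0,"gripper":1},{"dx":0.002,"dy":0.001,"dz":-0.07,"wx":0,"wy":0,"wz":0,"gripper":1},{"dx":0.002,"dy":0.001,"dz":-0.1,"wx":0,"wy":0,"wz":0,"gripper":1},{"dx":0.002,"dy":0.001,"dz":-0.12,"wx":0,"wy":0,"wz":0,"gripper":1},{"dx":0.002,"dy":0.001,"dz":-0.12,"wx":0,"wy":0,"wz":0,"gripper":0.3}]' 30
python3 -m inch '[{"dx":0,"dy":0,"dz":0,"wx":0,"wy":0,"wz":0,"gripper":0.3},{"dx":0,"dy":0,"dz":0,"wx":0,"wy":0,"wz":0,"gripper":0.3},{"dx":0,"dy":0,"dz":0,"wx":0,"wy":0,"wz":0,"gripper":0.3},{"dx":0,"dy":0,"dz":0,"wx":0,"wy":0,"wz":0,"gripper":0.3},{"dx":0,"dy":0,"dz":0,"wx":0,"wy":0,"wz":0,"gripper":0.3}]' 30
python3 -m inch '[{"dx":0,"dy":0,"dz":0,"wx":0,"wy":0,"wz":0,"gripper":0.3},{"dx":0,"dy":0,"dz":0,"wx":0,"wy":0,"wz":0,"gripper":0.3},{"dx":0,"dy":0,"dz":0,"wx":0,"wy":0,"wz":0,"gripper":0.3},{"dx":0,"dy":0,"dz":0,"wx":0,"wy":0,"wz":0,"gripper":0.3},{"dx":0,"dy":0,"dz":0,"wx":0,"wy":0,"wz":0,"gripper":0.3}]' 30
```

```text
clock: 7.43
eef_pos: [401.6, -271.6, 6.2]
eef_rot: [3.14, -0.005, 2.74]
wrist_force: [0.6, -0.5, -0.3]
finger_gap: 89.9
finger_force: 0.0
clock: 7.85
eef_pos: [403.1, -274.2, 10.4]
eef_rot: [-3.141, 0.002, 2.739]
wrist_force: [-0.7, -0.2, -0.6]
finger_gap: 57.5
finger_force: 0.0
clock: 8.27
eef_pos: [402.8, -274.2, 9.8]
eef_rot: [-3.141, 0.0, 2.738]
wrist_force: [-1.1, 0.5, 6.5]
finger_gap: 44.2
finger_force: 30.0
```

```bash

python3 -m inch '[{"dx":0,"dy":0,"dz":0.025,"wx":0,"wy":0,"wz":0,"gripper":0.3},{"dx":0,"dy":0,"dz":0.055,"wx":0,"wy":0,"wz":0,"gripper":0.3},{"dx":0.018,"dy":0.025,"dz":0.08,"wx":0,"wy":0,"wz":0,"gripper":0.3},{"dx":0.038,"dy":0.055,"dz":0.08,"wx":0,"wy":0,"wz":0,"gripper":0.3},{"dx":0.058,"dy":0.085,"dz":0.08,"wx":0,"wy":0,"wz":0,"gripper":0.3}]'
python3 -m inch '[{"dx":0.02,"dy":0.03,"dz":0,"wx":0,"wy":0,"wz":0,"gripper":0.3},{"dx":0.04,"dy":0.06,"dz":0,"wx":0,"wy":0,"wz":0,"gripper":0.3},{"dx":0.06,"dy":0.09,"dz":0,"wx":0,"wy":0,"wz":0,"gripper":0.3},{"dx":0.08,"dy":0.12,"dz":0,"wx":0,"wy":0,"wz":0,"gripper":0.3},{"dx":0.095,"dy":0.14,"dz":0,"wx":0,"wy":0,"wz":0,"gripper":0.3}]'
python3 -m inch '[{"dx":0.014,"dy":0.015,"dz":0,"wx":0,"wy":0,"wz":0,"gripper":0.3},{"dx":0.016,"dy":0.02,"dz":0,"wx":0,"wy":0,"wz":0,"gripper":0.3},{"dx":0.016,"dy":0.02,"dz":0,"wx":0,"wy":0,"wz":0,"gripper":0.3},{"dx":0.016,"dy":0.02,"dz":0,"wx":0,"wy":0,"wz":0,"gripper":0.3},{"dx":0.016,"dy":0.02,"dz":0,"wx":0,"wy":0,"wz":0,"gripper":0.3}]'
python3 w.py w5.png 20 75 | head -1
```

```text
clock: 8.68
eef_pos: [461.6, -188.5, 90.9]
eef_rot: [-3.141, 0.003, 2.737]
wrist_force: [0.7, -0.4, -1.6]
finger_gap: 44.0
finger_force: 30.0
clock: 9.1
eef_pos: [556.6, -46.3, 89.2]
eef_rot: [3.141, -0.0, 2.74]
wrist_force: [-0.3, -0.4, -1.4]
finger_gap: 44.3
finger_force: 30.0
clock: 9.52
eef_pos: [571.0, -29.9, 89.3]
eef_rot: [-3.141, -0.0, 2.737]
wrist_force: [0.7, -0.9, -1.7]
finger_gap: 44.3
finger_force: 30.0
tcp [571.  -29.9  89.3] rot [-180.    -0.   156.8] bg 174.0
```

View pics/w5.png

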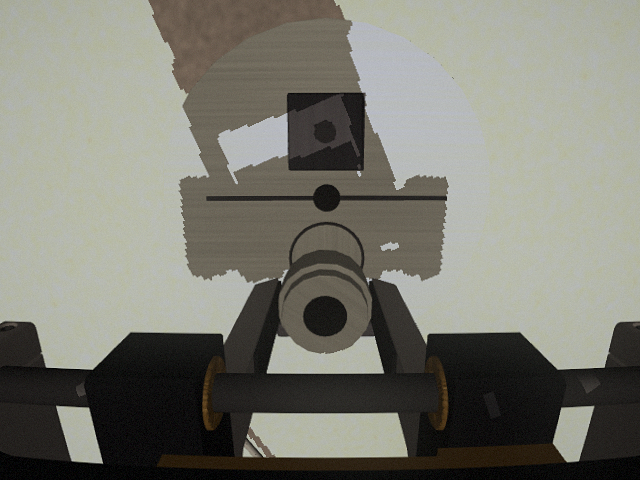

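The image shows the hub bore at (325,316), centre hole at (327,198), circle's near edge at (327,223) and block mark at (325,132).

```bash
python3 - <<'E'
from h import *
st=manip.read_state()
u=np.array([np.cos(np.radians(-23)),np.sin(np.radians(-23))]);v=np.array([-u[1],u[0]])
hole=onz('wrist',[(327,198)],20,st)[0,:2]; L=onz('wrist',[(207,198),(447,198)],20,st)[:,:2];d=L[1]-L[0]
print('hole',hole,'line',np.degrees(np.arctan2(d[1],d[0])))
for n,p,z in (('hub',(325.5,316),111.5),('circedge',(327,223),20),('block',(325,132),52)):
    q=onz('wrist',[p],z,st)[0,:2]; print(n,q.round(1),'table',((q-hole)@u).round(1),((q-hole)@v).round(1))
E
```

```text
hole [534.44747091 -12.02692177] line 66.88962169717695
hub [571.9 -29.2] table 41.2 -1.2
circedge [550.  -18.6] table 16.9 -0.0
block [495.9   3. ] table -41.4 -1.2
```

```bash

python3 -m inch '[{"dx":0.001,"dy":0,"dz":-0.02,"wx":0,"wy":0,"wz":0,"gripper":0.3},{"dx":0.001,"dy":0,"dz":-0.04,"wx":0,"wy":0,"wz":0,"gripper":0.3},{"dx":0.001,"dy":0.001,"dz":-0.052,"wx":0,"wy":0,"wz":0,"gripper":0.3},{"dx":0.001,"dy":0.001,"dz":-0.056,"wx":0,"wy":0,"wz":0,"gripper":0.3},{"dx":0.001,"dy":0.001,"dz":-0.059,"wx":0,"wy":0,"wz":0,"gripper":0.3}]'
python3 -m inch '[{"dx":0,"dy":0,"dz":-0.001,"wx":0,"wy":0,"wz":0,"gripper":0.3},{"dx":0,"dy":0,"dz":-0.001,"wx":0,"wy":0,"wz":0,"gripper":0.3},{"dx":0,"dy":0,"dz":-0.001,"wx":0,"wy":0,"wz":0,"gripper":0.3},{"dx":0,"dy":0,"dz":-0.001,"wx":0,"wy":0,"wz":0,"gripper":1},{"dx":0,"dy":0,"dz":-0.001,"wx":0,"wy":0,"wz":0,"gripper":1}]'
python3 -m inch '[{"dx":0,"dy":0,"dz":0,"wx":0,"wy":0,"wz":0,"gripper":1},{"dx":0,"dy":0,"dz":0,"wx":0,"wy":0,"wz":0,"gripper":1},{"dx":0,"dy":0,"dz":0.015,"wx":0,"wy":0,"wz":0,"gripper":1},{"dx":0,"dy":0,"dz":0.05,"wx":0,"wy":0,"wz":0,"gripper":1},{"dx":0,"dy":0,"dz":0.085,"wx":0,"wy":0,"wz":0,"gripper":1}]'
```

```text
clock: 9.98
eef_pos: [572.4, -28.3, 30.2]
eef_rot: [-3.141, -0.001, 2.738]
wrist_force: [1.1, 0.6, -1.0]
finger_gap: 44.2
finger_force: 30.0
clock: 10.4
eef_pos: [573.0, -28.0, 30.0]
eef_rot: [3.141, 0.001, 2.738]
wrist_force: [-0.8, 0.4, -0.5]
finger_gap: 54.5
finger_force: 0.0
clock: 10.82
eef_pos: [571.9, -27.9, 114.6]
eef_rot: [-3.141, -0.003, 2.738]
wrist_force: [0.4, -0.5, 1.0]
finger_gap: 87.7
finger_force: 0.0
```

```bash

python3 -m inch '[{"dx":-0.011,"dy":-0.036,"dz":0.01,"wx":0,"wy":0,"wz":-5,"gripper":1},{"dx":-0.022,"dy":-0.072,"dz":0.02,"wx":0,"wy":0,"wz":-10,"gripper":1},{"dx":-0.033,"dy":-0.108,"dz":0.02,"wx":0,"wy":0,"wz":-15,"gripper":1},{"dx":-0.044,"dy":-0.144,"dz":0.02,"wx":0,"wy":0,"wz":-20,"gripper":1},{"dx":-0.055,"dy":-0.18,"dz":0.02,"wx":0,"wy":0,"wz":-25,"gripper":1}]'
python3 -m inch '[{"dx":-0.011,"dy":-0.036,"dz":0,"wx":0,"wy":0,"wz":-6,"gripper":1},{"dx":-0.022,"dy":-0.072,"dz":0,"wx":0,"wy":0,"wz":-12,"gripper":1},{"dx":-0.033,"dy":-0.108,"dz":0,"wx":0,"wy":0,"wz":-18,"gripper":1},{"dx":-0.044,"dy":-0.144,"dz":0,"wx":0,"wy":0,"wz":-24,"gripper":1},{"dx":-0.055,"dy":-0.175,"dz":0,"wx":0,"wy":0,"wz":-30,"gripper":1}]'
python3 -m inch '[{"dx":-0.002,"dy":-0.01,"dz":0,"wx":0,"wy":0,"wz":-2.4,"gripper":1},{"dx":-0.002,"dy":-0.01,"dz":0,"wx":0,"wy":0,"wz":-2.4,"gripper":1},{"dx":-0.002,"dy":-0.01,"dz":0,"wx":0,"wy":0,"wz":-2.4,"gripper":1},{"dx":-0.002,"dy":-0.01,"dz":0,"wx":0,"wy":0,"wz":-2.4,"gripper":1},{"dx":-0.002,"dy":-0.01,"dz":0,"wx":0,"wy":0,"wz":-2.4,"gripper":1}]'
python3 w.py w6.png 12 75 
```

```text
clock: 11.23
eef_pos: [516.9, -209.5, 134.9]
eef_rot: [3.141, 0.001, 2.298]
wrist_force: [1.0, -0.8, -0.1]
finger_gap: 93.8
finger_force: 0.0
clock: 11.65
eef_pos: [461.7, -385.2, 134.6]
eef_rot: [3.141, 0.0, 1.773]
wrist_force: [-0.0, 0.6, -0.3]
finger_gap: 93.6
finger_force: 0.0
clock: 12.07
eef_pos: [461.2, -391.8, 134.6]
eef_rot: [3.142, -0.0, 1.739]
wrist_force: [0.6, 0.4, -0.3]
finger_gap: 93.8
finger_force: 0.0
tcp [ 461.2 -391.8  134.6] rot [180.   -0.   99.7] bg 150.0
px (314, 405) cen [ 480.3 -549.3] size [726.2 245.6] ang 9.8
px (140, 62) cen [ 299.  -279.4] size [48.5 60.1] ang 78.3
px (458, 165) cen [ 556.2 -315.5] size [29.4 64.2] ang 39.2
px (321, 206) cen [ 458.3 -372.5] size [31.7 87.5] ang 9.0
px (338, 256) cen [ 474.7 -403.7] size [ 9.2 14.9] ang 10.0
px (15, 23) cen [ 193.1 -260.5] size [19.4 11.2] ang 10.3
px (57, 6) cen [ 229.5 -245.7] size [17.6  8.7] ang 41.5
```

View pics/w6.png

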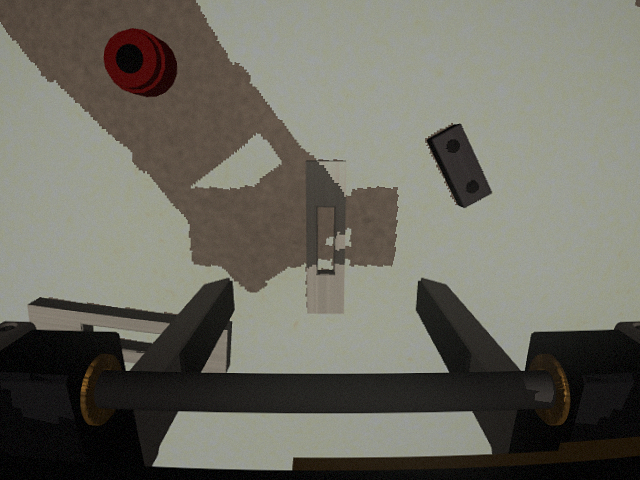

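```bash
python3 - <<'E'
from h import *
st=manip.read_state()
q=onz('wrist',[(325.5,161),(325.5,313),(306,240),(345,240),(231,320),(228,370),(325.5,207),(326,273)],12,st)[:,:2]
d=q[0]-q[1];print(q.round(1),'mid',(q[0]+q[1])/2,(q[2]+q[3])/2,np.hypot(*d),np.degrees(np.arctan2(d[1],d[0])))
E
```

```text
[[ 451.1 -330.1]
 [ 473.  -458.2]
 [ 446.  -396. ]
 [ 477.8 -390.6]
 [ 391.9 -479.2]
 [ 394.  -530.6]
 [ 457.2 -366.1]
 [ 467.2 -421.6]] mid [ 462.03035645 -394.13064166] [ 461.88064487 -393.26266358] 129.95128652686788 99.71185977387474
```

```bash

python3 -m inch '[{"dx":0.001,"dy":-0.002,"dz":-0.035,"wx":0,"wy":0,"wz":0,"gripper":1},{"dx":0.001,"dy":-0.002,"dz":-0.07,"wx":0,"wy":0,"wz":0,"gripper":0.8},{"dx":0.001,"dy":-0.002,"dz":-0.095,"wx":0,"wy":0,"wz":0,"gripper":0.6},{"dx":0.001,"dy":-0.002,"dz":-0.11,"wx":0,"wy":0,"wz":0,"gripper":0.6},{"dx":0.001,"dy":-0.002,"dz":-0.115,"wx":0,"wy":0,"wz":0,"gripper":0.6}]' 40
python3 -m inch '[{"dx":0,"dy":0,"dz":-0.005,"wx":0,"wy":0,"wz":0,"gripper":0.6},{"dx":0,"dy":0,"dz":-0.01,"wx":0,"wy":0,"wz":0,"gripper":0.6},{"dx":0,"dy":0,"dz":-0.014,"wx":0,"wy":0,"wz":0,"gripper":0.6},{"dx":0,"dy":0,"dz":-0.016,"wx":0,"wy":0,"wz":0,"gripper":0.6},{"dx":0,"dy":0,"dz":-0.016,"wx":0,"wy":0,"wz":0,"gripper":0.2}]' 40
```

```text
clock: 12.53
eef_pos: [461.1, -393.4, 16.8]
eef_rot: [-3.139, -0.003, 1.738]
wrist_force: [-0.0, 0.7, -0.5]
finger_gap: 70.8
finger_force: 0.0
clock: 12.95
eef_pos: [461.7, -395.0, 3.6]
eef_rot: [3.141, 0.0, 1.737]
wrist_force: [-0.1, -0.4, -0.6]
finger_gap: 52.4
finger_force: 0.0
```

```bash

python3 -m inch '[{"dx":0,"dy":0,"dz":0,"wx":0,"wy":0,"wz":0,"gripper":0.2},{"dx":0,"dy":0,"dz":0,"wx":0,"wy":0,"wz":0,"gripper":0.2},{"dx":0,"dy":0,"dz":0,"wx":0,"wy":0,"wz":0,"gripper":0.2},{"dx":0,"dy":0,"dz":0,"wx":0,"wy":0,"wz":0,"gripper":0.2},{"dx":0,"dy":0,"dz":0,"wx":0,"wy":0,"wz":0,"gripper":0.2}]' 40
python3 -m inch '[{"dx":0,"dy":0,"dz":0,"wx":0,"wy":0,"wz":0,"gripper":0.2},{"dx":0,"dy":0,"dz":0,"wx":0,"wy":0,"wz":0,"gripper":0.2},{"dx":0,"dy":0,"dz":0,"wx":0,"wy":0,"wz":0,"gripper":0.2},{"dx":0,"dy":0,"dz":0,"wx":0,"wy":0,"wz":0,"gripper":0.2},{"dx":0,"dy":0,"dz":0,"wx":0,"wy":0,"wz":0,"gripper":0.2}]' 40
```

```text
clock: 13.37
eef_pos: [461.8, -395.2, 3.8]
eef_rot: [3.141, 0.001, 1.737]
wrist_force: [0.1, 0.7, 2.1]
finger_gap: 31.6
finger_force: 40.0
clock: 13.78
eef_pos: [461.8, -395.2, 3.8]
eef_rot: [3.141, 0.001, 1.737]
wrist_force: [0.5, 0.9, 5.8]
finger_gap: 31.4
finger_force: 40.0
```

```bash

python3 -m inch '[{"dx":0,"dy":0,"dz":0.025,"wx":0,"wy":0,"wz":0,"gripper":0.2},{"dx":0,"dy":0,"dz":0.055,"wx":0,"wy":0,"wz":0,"gripper":0.2},{"dx":0.004,"dy":0.02,"dz":0.08,"wx":0,"wy":0,"wz":4,"gripper":0.2},{"dx":0.01,"dy":0.05,"dz":0.09,"wx":0,"wy":0,"wz":8,"gripper":0.2},{"dx":0.016,"dy":0.083,"dz":0.09,"wx":0,"wy":0,"wz":13,"gripper":0.2}]'
python3 -m inch '[{"dx":0.006,"dy":0.035,"dz":0,"wx":0,"wy":0,"wz":5,"gripper":0.2},{"dx":0.012,"dy":0.07,"dz":0,"wx":0,"wy":0,"wz":10,"gripper":0.2},{"dx":0.018,"dy":0.105,"dz":0,"wx":0,"wy":0,"wz":15,"gripper":0.2},{"dx":0.024,"dy":0.14,"dz":0,"wx":0,"wy":0,"wz":20,"gripper":0.2},{"dx":0.03,"dy":0.175,"dz":0,"wx":0,"wy":0,"wz":25,"gripper":0.2}]'
python3 -m inch '[{"dx":0.006,"dy":0.035,"dz":0,"wx":0,"wy":0,"wz":5,"gripper":0.2},{"dx":0.012,"dy":0.07,"dz":0,"wx":0,"wy":0,"wz":10,"gripper":0.2},{"dx":0.02,"dy":0.1,"dz":0,"wx":0,"wy":0,"wz":15,"gripper":0.2},{"dx":0.024,"dy":0.12,"dz":0,"wx":0,"wy":0,"wz":19.3,"gripper":0.2},{"dx":0.026,"dy":0.125,"dz":0,"wx":0,"wy":0,"wz":19.3,"gripper":0.2}]'
python3 -m inch '[{"dx":0,"dy":0,"dz":0,"wx":0,"wy":0,"wz":0,"gripper":0.2},{"dx":0,"dy":0,"dz":0,"wx":0,"wy":0,"wz":0,"gripper":0.2},{"dx":0,"dy":0,"dz":0,"wx":0,"wy":0,"wz":0,"gripper":0.2},{"dx":0,"dy":0,"dz":0,"wx":0,"wy":0,"wz":0,"gripper":0.2},{"dx":0,"dy":0,"dz":0,"wx":0,"wy":0,"wz":0,"gripper":0.2}]'
python3 w.py w7.png 20 75 | head -1
```

```text
clock: 14.2
eef_pos: [478.1, -312.2, 95.5]
eef_rot: [3.14, 0.003, 1.965]
wrist_force: [1.5, 0.4, -4.2]
finger_gap: 31.5
finger_force: 40.0
clock: 14.62
eef_pos: [507.1, -135.2, 92.8]
eef_rot: [-3.141, -0.001, 2.404]
wrist_force: [0.9, 0.2, -3.9]
finger_gap: 31.2
finger_force: 40.0
clock: 15.03
eef_pos: [533.4, -9.1, 92.7]
eef_rot: [-3.141, -0.002, 2.744]
wrist_force: [0.5, 0.4, -3.8]
finger_gap: 31.6
finger_force: 40.0
clock: 15.45
eef_pos: [533.5, -12.9, 93.4]
eef_rot: [-3.141, -0.0, 2.735]
wrist_force: [0.2, -0.2, -4.5]
finger_gap: 31.3
finger_force: 40.0
tcp [533.5 -12.9  93.4] rot [-180.    -0.   156.7] bg 166.0
```

View pics/w7.png

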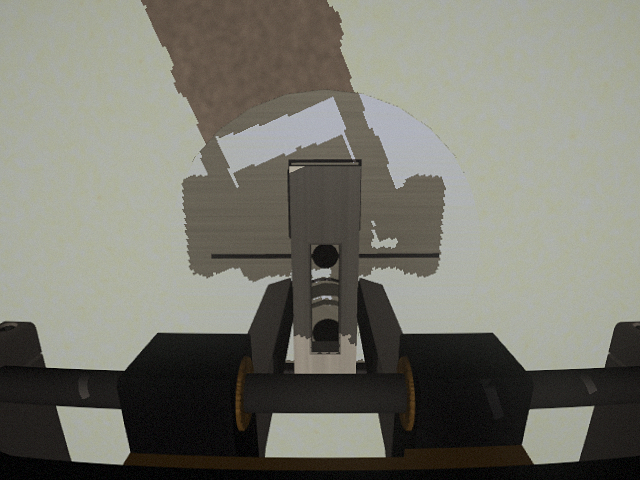

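The slot is at columns 310–341, rows 243–353. The centre hole shows through it at (325,256) and the hub bore at (326,330).

```bash
python3 - <<'E'
from h import *
st=manip.read_state()
u=np.array([np.cos(np.radians(-23)),np.sin(np.radians(-23))]);v=np.array([-u[1],u[0]])
hole=onz('wrist',[(325,256)],20,st)[0,:2]; print('hole',hole)
for n,p,z in (('slotend1',(325.5,243),101.6),('slotend2',(325.5,353),101.6),('end',(325,166),101.6),('hub',(326,330),52)):
    q=onz('wrist',[p],z,st)[0,:2]; print(n,q.round(1),'table',((q-hole)@u).round(1),((q-hole)@v).round(1))
E
```

```text
hole [534.38281209 -12.25914662]
slotend1 [5.06e+02 1.00e-01] table -30.9 0.3
slotend2 [559.7 -22.9] table 27.5 0.1
end [473.2  14. ] table -66.6 0.3
hub [571.9 -27.7] table 40.5 0.5
```

```bash

python3 -m inch '[{"dx":0.001,"dy":0,"dz":-0.012,"wx":0,"wy":0,"wz":0,"gripper":0.2},{"dx":0.001,"dy":0,"dz":-0.024,"wx":0,"wy":0,"wz":0,"gripper":0.2},{"dx":0.001,"dy":0,"dz":-0.031,"wx":0,"wy":0,"wz":0,"gripper":0.2},{"dx":0.001,"dy":0,"dz":-0.034,"wx":0,"wy":0,"wz":0,"gripper":0.2},{"dx":0.001,"dy":0,"dz":-0.035,"wx":0,"wy":0,"wz":0,"gripper":0.2}]'
python3 -m inch '[{"dx":0,"dy":0,"dz":-0.001,"wx":0,"wy":0,"wz":0,"gripper":0.2},{"dx":0,"dy":0,"dz":-0.002,"wx":0,"wy":0,"wz":0,"gripper":0.2},{"dx":0,"dy":0,"dz":-0.002,"wx":0,"wy":0,"wz":0,"gripper":0.2},{"dx":0,"dy":0,"dz":-0.002,"wx":0,"wy":0,"wz":0,"gripper":0.2},{"dx":0,"dy":0,"dz":-0.002,"wx":0,"wy":0,"wz":0,"gripper":0.2}]'
```

```text
clock: 15.92
eef_pos: [534.3, -12.0, 57.6]
eef_rot: [-3.141, -0.001, 2.737]
wrist_force: [0.2, -0.3, -4.5]
finger_gap: 31.2
finger_force: 40.0
clock: 16.33
eef_pos: [534.8, -12.0, 56.7]
eef_rot: [3.141, 0.0, 2.737]
wrist_force: [0.4, 0.4, -4.5]
finger_gap: 31.6
finger_force: 40.0
```

```bash

python3 -m inch '[{"dx":0,"dy":0,"dz":-0.001,"wx":0,"wy":0,"wz":0,"gripper":0.2},{"dx":0,"dy":0,"dz":-0.001,"wx":0,"wy":0,"wz":0,"gripper":0.2},{"dx":0,"dy":0,"dz":-0.001,"wx":0,"wy":0,"wz":0,"gripper":0.2},{"dx":0,"dy":0,"dz":-0.001,"wx":0,"wy":0,"wz":0,"gripper":0.2},{"dx":0,"dy":0,"dz":-0.001,"wx":0,"wy":0,"wz":0,"gripper":0.2}]'
python3 -m inch '[{"dx":0,"dy":0,"dz":0,"wx":0,"wy":0,"wz":0,"gripper":0.7},{"dx":0,"dy":0,"dz":0,"wx":0,"wy":0,"wz":0,"gripper":0.7},{"dx":0,"dy":0,"dz":0,"wx":0,"wy":0,"wz":0,"gripper":0.7},{"dx":0,"dy":0,"dz":0,"wx":0,"wy":0,"wz":0,"gripper":0.7},{"dx":0,"dy":0,"dz":0,"wx":0,"wy":0,"wz":0,"gripper":0.7}]'
python3 -m inch '[{"dx":0,"dy":0,"dz":0.02,"wx":0,"wy":0,"wz":0,"gripper":0.7},{"dx":0,"dy":0,"dz":0.05,"wx":0,"wy":0,"wz":0,"gripper":0.7},{"dx":0,"dy":0,"dz":0.08,"wx":0,"wy":0,"wz":0,"gripper":0.7},{"dx":-0.01,"dy":0.03,"dz":0.08,"wx":0,"wy":0,"wz":0,"gripper":0.7},{"dx":-0.02,"dy":0.06,"dz":0.08,"wx":0,"wy":0,"wz":0,"gripper":0.7}]'
```

```text
clock: 16.75
eef_pos: [534.9, -12.0, 55.8]
eef_rot: [3.141, 0.001, 2.737]
wrist_force: [-0.1, 0.1, 2.3]
finger_gap: 31.5
finger_force: 40.0
clock: 17.17
eef_pos: [534.6, -12.0, 55.3]
eef_rot: [-3.142, -0.0, 2.737]
wrist_force: [-0.1, -0.2, 0.1]
finger_gap: 61.2
finger_force: 0.0
clock: 17.58
eef_pos: [515.3, 47.9, 137.1]
eef_rot: [3.14, 0.003, 2.734]
wrist_force: [-0.8, -0.2, -0.3]
finger_gap: 65.9
finger_force: 0.0
```

```bash

python3 -m inch '[{"dx":-0.018,"dy":0.034,"dz":0,"wx":0,"wy":0,"wz":0,"gripper":1},{"dx":-0.036,"dy":0.068,"dz":0,"wx":0,"wy":0,"wz":0,"gripper":1},{"dx":-0.054,"dy":0.102,"dz":0,"wx":0,"wy":0,"wz":0,"gripper":1},{"dx":-0.072,"dy":0.136,"dz":0,"wx":0,"wy":0,"wz":0,"gripper":1},{"dx":-0.09,"dy":0.17,"dz":0,"wx":0,"wy":0,"wz":0,"gripper":1}]'
python3 -m inch '[{"dx":-0.012,"dy":0.024,"dz":0,"wx":0,"wy":0,"wz":0,"gripper":1},{"dx":-0.024,"dy":0.044,"dz":0,"wx":0,"wy":0,"wz":0,"gripper":1},{"dx":-0.024,"dy":0.044,"dz":0,"wx":0,"wy":0,"wz":0,"gripper":1},{"dx":-0.024,"dy":0.044,"dz":0,"wx":0,"wy":0,"wz":0,"gripper":1},{"dx":-0.024,"dy":0.044,"dz":0,"wx":0,"wy":0,"wz":0,"gripper":1}]'
python3 w.py w8.png 28 75
python3 - <<'E'
import cv2
im=cv2.imread('pics/w8.png');cv2.imwrite('pics/w8c.png',cv2.convertScaleAbs(cv2.resize(im[195:295,260:390],None,fx=5,fy=5,interpolation=2),alpha=2.2))
snap=__import__('h').snap; snap('top','top2.png')
im=cv2.imread('pics/top2.png');cv2.imwrite('pics/t2c.png',cv2.convertScaleAbs(cv2.resize(im[170:280,260:380],None,fx=5,fy=5,interpolation=2),alpha=1.6))
E
```

```text
clock: 18.0
eef_pos: [423.5, 219.4, 135.6]
eef_rot: [3.141, 0.0, 2.736]
wrist_force: [0.2, 0.3, 0.6]
finger_gap: 93.5
finger_force: 0.0
clock: 18.42
eef_pos: [400.9, 261.6, 135.4]
eef_rot: [-3.141, 0.0, 2.737]
wrist_force: [-0.3, -0.1, -0.0]
finger_gap: 94.0
finger_force: 0.0
tcp [400.9 261.6 135.4] rot [-180.     0.   156.8] bg 149.0
px (318, 407) cen [533.1 197.4] size [689.9 233.3] ang 67.0
px (517, 222) cen [445.9 410.3] size [93.4 49.6] ang 25.6
px (327, 235) cen [396.6 266. ] size [32.9 37.9] ang 66.1
px (15, 27) cen [158.3 115.3] size [25.3 13.9] ang 58.5
px (59, 9) cen [165.5 153.2] size [ 7.5 15.5] ang 73.8
px (10, 3) cen [142.8 120.4] size [12.   7.2] ang 60.5
```

View pics/w8c.png

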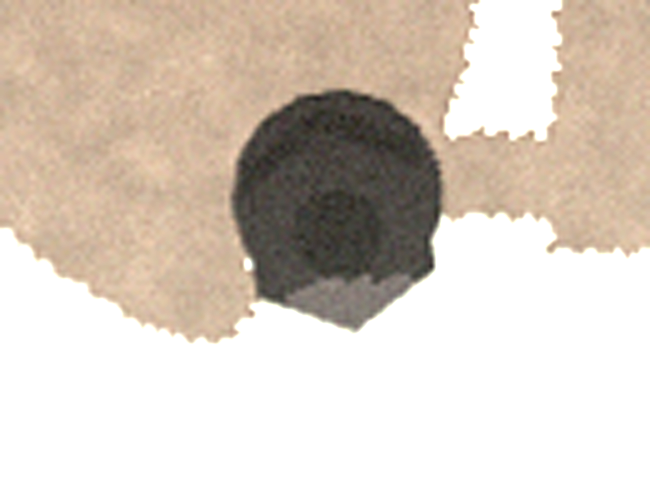

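View pics/t2c.png

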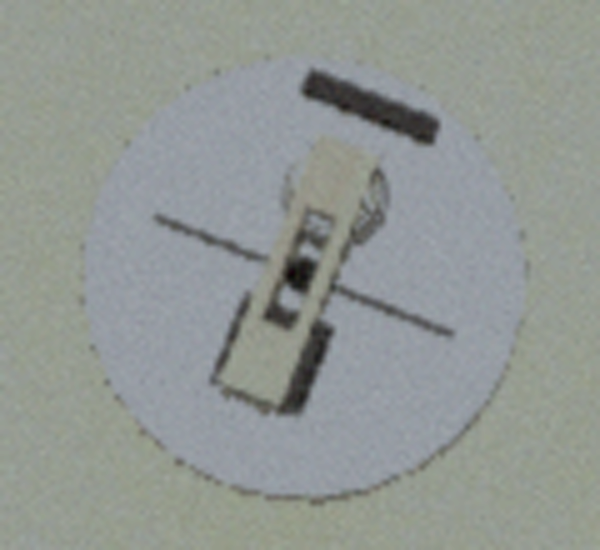

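The nut's bore is at (328,242), with hex corners at (331,261), (347,248) and (312,254). The strap lies centred on both supports.

```bash
python3 - <<'E'
from h import *
st=manip.read_state()
f=lambda x,y:(260+x/5,195+y/5)
q=onz('wrist',[f(340,233),f(355,330),f(435,265),f(258,297)],28,st)[:,:2]
d=q[1:]-q[0]; print(q.round(1),np.hypot(*d.T),np.degrees(np.arctan2(d[:,1],d[:,0])))
# edge angles
for a,b in ((1,2),(1,3)): e=q[b]-q[a]; print(np.hypot(*e),np.degrees(np.arctan2(e[1],e[0]))%180)
E
```

```text
[[401.5 264.5]
 [417.1 260.5]
 [412.2 276.3]
 [406.  248.4]] [16.16638274 15.90620375 16.70310321] [-14.58626574  47.60796965 -74.28784712]
16.566676426290933 107.28139160841043
16.367178152903463 47.19275437032948
```

```bash

python3 -m inch '[{"dx":0,"dy":0.002,"dz":-0.035,"wx":0,"wy":0,"wz":5,"gripper":1},{"dx":0,"dy":0.002,"dz":-0.07,"wx":0,"wy":0,"wz":9.4,"gripper":0.8},{"dx":0,"dy":0.002,"dz":-0.095,"wx":0,"wy":0,"wz":9.4,"gripper":0.7},{"dx":0,"dy":0.002,"dz":-0.108,"wx":0,"wy":0,"wz":9.4,"gripper":0.7},{"dx":0,"dy":0.002,"dz":-0.112,"wx":0,"wy":0,"wz":9.4,"gripper":0.7}]' 25
python3 -m inch '[{"dx":0,"dy":0,"dz":-0.005,"wx":0,"wy":0,"wz":0,"gripper":0.7},{"dx":0,"dy":0,"dz":-0.01,"wx":0,"wy":0,"wz":0,"gripper":0.7},{"dx":0,"dy":0,"dz":-0.014,"wx":0,"wy":0,"wz":0,"gripper":0.7},{"dx":0,"dy":0,"dz":-0.014,"wx":0,"wy":0,"wz":0,"gripper":0.5},{"dx":0,"dy":0,"dz":-0.014,"wx":0,"wy":0,"wz":0,"gripper":0.15}]' 25
python3 -m inch '[{"dx":0,"dy":0,"dz":0,"wx":0,"wy":0,"wz":0,"gripper":0.15},{"dx":0,"dy":0,"dz":0,"wx":0,"wy":0,"wz":0,"gripper":0.15},{"dx":0,"dy":0,"dz":0,"wx":0,"wy":0,"wz":0,"gripper":0.15},{"dx":0,"dy":0,"dz":0,"wx":0,"wy":0,"wz":0,"gripper":0.15},{"dx":0,"dy":0,"dz":0,"wx":0,"wy":0,"wz":0,"gripper":0.15}]' 25
python3 -m inch '[{"dx":0,"dy":0,"dz":0,"wx":0,"wy":0,"wz":0,"gripper":0.15},{"dx":0,"dy":0,"dz":0,"wx":0,"wy":0,"wz":0,"gripper":0.15},{"dx":0,"dy":0,"dz":0,"wx":0,"wy":0,"wz":0,"gripper":0.15},{"dx":0,"dy":0,"dz":0,"wx":0,"wy":0,"wz":0,"gripper":0.15},{"dx":0,"dy":0,"dz":0,"wx":0,"wy":0,"wz":0,"gripper":0.15}]' 25
```

```text
clock: 18.93
eef_pos: [400.0, 262.6, 21.2]
eef_rot: [-3.139, -0.003, 2.899]
wrist_force: [-0.4, 0.7, -0.2]
finger_gap: 70.8
finger_force: 0.0
clock: 19.35
eef_pos: [400.9, 264.1, 9.8]
eef_rot: [3.141, 0.0, 2.901]
wrist_force: [-0.8, -0.5, -0.2]
finger_gap: 55.8
finger_force: 0.0
clock: 19.77
eef_pos: [400.7, 264.1, 9.6]
eef_rot: [3.141, 0.0, 2.901]
wrist_force: [-0.3, -0.4, 2.5]
finger_gap: 28.1
finger_force: 25.0
clock: 20.18
eef_pos: [400.7, 264.1, 9.6]
eef_rot: [3.141, 0.0, 2.901]
wrist_force: [-2.1, -1.1, 5.1]
finger_gap: 28.4
finger_force: 25.0
```

```bash

python3 -m inch '[{"dx":0,"dy":0,"dz":0.03,"wx":0,"wy":0,"wz":0,"gripper":0.15},{"dx":0,"dy":0,"dz":0.06,"wx":0,"wy":0,"wz":0,"gripper":0.15},{"dx":0.01,"dy":-0.02,"dz":0.09,"wx":0,"wy":0,"wz":0,"gripper":0.15},{"dx":0.025,"dy":-0.05,"dz":0.1,"wx":0,"wy":0,"wz":0,"gripper":0.15},{"dx":0.04,"dy":-0.083,"dz":0.1,"wx":0,"wy":0,"wz":0,"gripper":0.15}]'
python3 -m inch '[{"dx":0.016,"dy":-0.033,"dz":0,"wx":0,"wy":0,"wz":-2,"gripper":0.15},{"dx":0.032,"dy":-0.066,"dz":0,"wx":0,"wy":0,"wz":-4,"gripper":0.15},{"dx":0.048,"dy":-0.099,"dz":0,"wx":0,"wy":0,"wz":-6,"gripper":0.15},{"dx":0.064,"dy":-0.132,"dz":0,"wx":0,"wy":0,"wz":-8,"gripper":0.15},{"dx":0.078,"dy":-0.16,"dz":0,"wx":0,"wy":0,"wz":-9.4,"gripper":0.15}]'
python3 -m inch '[{"dx":0.01,"dy":-0.02,"dz":0,"wx":0,"wy":0,"wz":0,"gripper":0.15},{"dx":0.015,"dy":-0.033,"dz":0,"wx":0,"wy":0,"wz":0,"gripper":0.15},{"dx":0.015,"dy":-0.033,"dz":0,"wx":0,"wy":0,"wz":0,"gripper":0.15},{"dx":0.015,"dy":-0.033,"dz":0,"wx":0,"wy":0,"wz":0,"gripper":0.15},{"dx":0.015,"dy":-0.033,"dz":0,"wx":0,"wy":0,"wz":0,"gripper":0.15}]'
python3 w.py w9.png 20 75 | head -1
```

```text
clock: 20.6
eef_pos: [441.9, 181.0, 112.1]
eef_rot: [3.139, 0.004, 2.903]
wrist_force: [0.9, -0.4, -1.8]
finger_gap: 28.5
finger_force: 25.0
clock: 21.02
eef_pos: [519.1, 18.7, 109.1]
eef_rot: [-3.141, -0.0, 2.734]
wrist_force: [0.3, 0.1, -0.8]
finger_gap: 28.3
finger_force: 25.0
clock: 21.43
eef_pos: [533.1, -11.0, 109.3]
eef_rot: [-3.142, -0.001, 2.737]
wrist_force: [-1.8, -0.1, -0.9]
finger_gap: 28.2
finger_force: 25.0
tcp [533.1 -11.  109.3] rot [-180.    -0.   156.8] bg 168.0
```

View pics/w9.png

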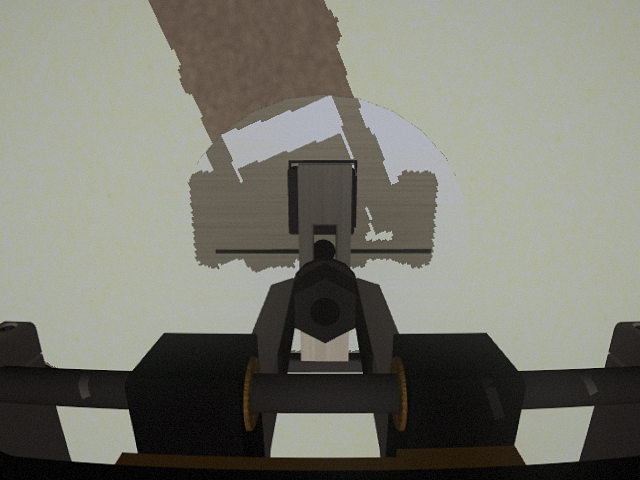

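Nut bore is at (324,308), the hole shows in the slot at (324,249), and the strap's near end is at (324,164).

```bash
python3 - <<'E'
from h import *
st=manip.read_state()
u=np.array([np.cos(np.radians(-23)),np.sin(np.radians(-23))]);v=np.array([-u[1],u[0]])
hole=np.array([534.4,-12.1])
for n,p,z in (('hole',(324,249),20),('nut',(324,308),127.7),('end',(324.5,164),64),('slotend',(324.5,225),64)):
    q=onz('wrist',[p],z,st)[0,:2]; print(n,q.round(1),'table',((q-hole)@u).round(1),((q-hole)@v).round(1))
E
```

```text
hole [533.2 -10.8] table -1.6 0.7
nut [531.7  -9.9] table -3.4 1.0
end [474.4  14.7] table -65.7 1.2
slotend [5.08e+02 4.00e-01] table -29.2 1.2
```

```bash

python3 -m inch '[{"dx":0.002,"dy":-0.001,"dz":-0.012,"wx":0,"wy":0,"wz":0,"gripper":0.15},{"dx":0.002,"dy":-0.001,"dz":-0.024,"wx":0,"wy":0,"wz":0,"gripper":0.15},{"dx":0.002,"dy":-0.001,"dz":-0.031,"wx":0,"wy":0,"wz":0,"gripper":0.15},{"dx":0.002,"dy":-0.001,"dz":-0.033,"wx":0,"wy":0,"wz":0,"gripper":0.15},{"dx":0.002,"dy":-0.001,"dz":-0.034,"wx":0,"wy":0,"wz":0,"gripper":0.15}]'
python3 -m inch '[{"dx":0,"dy":0,"dz":-0.001,"wx":0,"wy":0,"wz":0,"gripper":0.15},{"dx":0,"dy":0,"dz":-0.001,"wx":0,"wy":0,"wz":0,"gripper":0.15},{"dx":0,"dy":0,"dz":-0.001,"wx":0,"wy":0,"wz":0,"gripper":0.15},{"dx":0,"dy":0,"dz":-0.001,"wx":0,"wy":0,"wz":0,"gripper":0.15},{"dx":0,"dy":0,"dz":-0.001,"wx":0,"wy":0,"wz":0,"gripper":0.15}]'
python3 -m inch '[{"dx":0,"dy":0,"dz":-0.001,"wx":0,"wy":0,"wz":0,"gripper":0.15},{"dx":0,"dy":0,"dz":-0.001,"wx":0,"wy":0,"wz":0,"gripper":0.15},{"dx":0,"dy":0,"dz":-0.001,"wx":0,"wy":0,"wz":0,"gripper":0.15},{"dx":0,"dy":0,"dz":-0.001,"wx":0,"wy":0,"wz":0,"gripper":0.15},{"dx":0,"dy":0,"dz":-0.001,"wx":0,"wy":0,"wz":0,"gripper":0.15}]'
```

```text
clock: 21.9
eef_pos: [535.3, -12.7, 74.8]
eef_rot: [-3.141, -0.001, 2.737]
wrist_force: [-0.1, -0.0, 0.4]
finger_gap: 28.2
finger_force: 25.0
clock: 22.32
eef_pos: [535.8, -13.0, 74.7]
eef_rot: [3.141, 0.001, 2.737]
wrist_force: [-0.6, 0.3, -1.5]
finger_gap: 28.7
finger_force: 25.0
clock: 22.73
eef_pos: [535.8, -13.0, 73.6]
eef_rot: [3.141, 0.0, 2.737]
wrist_force: [-0.1, 0.8, 2.6]
finger_gap: 28.4
finger_force: 25.0
```

Contact (2.6 N). Release, rise and move aside.

```bash

python3 -m inch '[{"dx":0,"dy":0,"dz":0,"wx":0,"wy":0,"wz":0,"gripper":0.7},{"dx":0,"dy":0,"dz":0,"wx":0,"wy":0,"wz":0,"gripper":0.7},{"dx":0,"dy":0,"dz":0,"wx":0,"wy":0,"wz":0,"gripper":0.7},{"dx":0,"dy":0,"dz":0,"wx":0,"wy":0,"wz":0,"gripper":0.7},{"dx":0,"dy":0,"dz":0,"wx":0,"wy":0,"wz":0,"gripper":0.7}]'
python3 -m inch '[{"dx":0,"dy":0,"dz":0.02,"wx":0,"wy":0,"wz":0,"gripper":0.7},{"dx":0,"dy":0,"dz":0.05,"wx":0,"wy":0,"wz":0,"gripper":0.7},{"dx":0,"dy":0,"dz":0.08,"wx":0,"wy":0,"wz":0,"gripper":0.7},{"dx":-0.02,"dy":0.03,"dz":0.08,"wx":0,"wy":0,"wz":0,"gripper":0.7},{"dx":-0.04,"dy":0.06,"dz":0.08,"wx":0,"wy":0,"wz":0,"gripper":0.7}]'
python3 -m inch '[{"dx":-0.015,"dy":0.037,"dz":0,"wx":0,"wy":0,"wz":0,"gripper":0.7},{"dx":-0.03,"dy":0.074,"dz":0,"wx":0,"wy":0,"wz":0,"gripper":0.7},{"dx":-0.045,"dy":0.11,"dz":0,"wx":0,"wy":0,"wz":0,"gripper":0.7},{"dx":-0.06,"dy":0.145,"dz":0,"wx":0,"wy":0,"wz":0,"gripper":0.7},{"dx":-0.07,"dy":0.165,"dz":0,"wx":0,"wy":0,"wz":0,"gripper":0.7}]'
python3 -m inch '[{"dx":0,"dy":0,"dz":0,"wx":0,"wy":0,"wz":0,"gripper":0.7},{"dx":0,"dy":0,"dz":0,"wx":0,"wy":0,"wz":0,"gripper":0.7},{"dx":0,"dy":0,"dz":0,"wx":0,"wy":0,"wz":0,"gripper":0.7},{"dx":0,"dy":0,"dz":0,"wx":0,"wy":0,"wz":0,"gripper":0.7},{"dx":0,"dy":0,"dz":0,"wx":0,"wy":0,"wz":0,"gripper":0.7}]'
python3 - <<'E'
from h import *
snap('top','top3.png')
im=cv2.imread('pics/top3.png');cv2.imwrite('pics/t3c.png',cv2.convertScaleAbs(cv2.resize(im[170:280,260:380],None,fx=5,fy=5,interpolation=2),alpha=1.6))
E
```

```text
clock: 23.15
eef_pos: [535.6, -13.0, 73.4]
eef_rot: [-3.142, -0.0, 2.737]
wrist_force: [0.3, 0.1, 0.0]
finger_gap: 58.4
finger_force: 0.0
clock: 23.57
eef_pos: [496.0, 46.9, 154.8]
eef_rot: [3.14, 0.003, 2.734]
wrist_force: [0.7, 1.0, -1.0]
finger_gap: 65.6
finger_force: 0.0
clock: 23.98
eef_pos: [424.1, 214.6, 153.6]
eef_rot: [3.141, -0.0, 2.738]
wrist_force: [0.3, -0.1, -0.2]
finger_gap: 66.5
finger_force: 0.0
clock: 24.4
eef_pos: [426.1, 211.1, 153.4]
eef_rot: [-3.142, 0.0, 2.735]
wrist_force: [0.6, 0.1, -0.7]
finger_gap: 65.8
finger_force: 0.0
```

View pics/t3c.png

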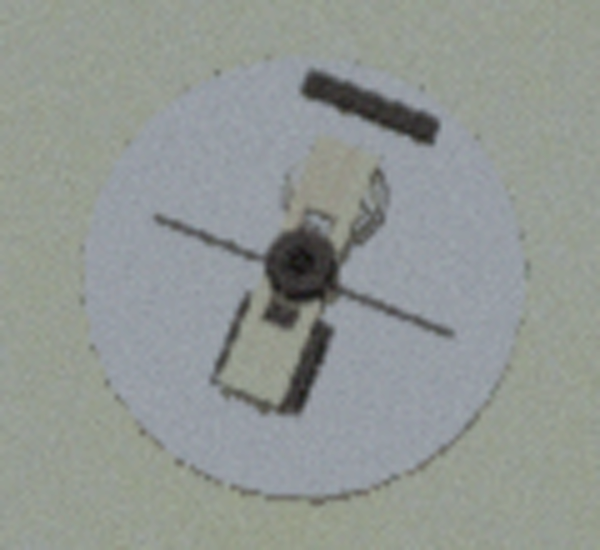

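The nut stands upright on the strap over the hole, with its centre at crop (301,262), and the strap is square across both supports.

```bash
python3 -c "
from cell import manip
print(manip.sign_off())"
```

```text
the job is handed in; nothing more can be done
None
```

The hub, packing block, strap and nut are all placed and released as specified, judging by the last top view, and I handed the job in at about 24 s; the sign-off gave no verdict.

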